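# Shut the games box and aim the TV remote

## Task

The open lid of the games box stands between the TV remote and the set-top box. First lower the lid until it is fully shut, without slamming it, leaving the remote in its stand meanwhile; then draw the remote out of its stand, turn it from its leaning attitude to level with the buttons facing up and its red end pointing at the set-top box, and keep it there in the gripper, raised at least 16 cm above the table. Finish while still holding it still and clear of everything else, and leave the book, coaster, mug and candle where they are.

Things in the scene. Friction and masses are not known exactly. Their poses are not given: they have to be found in the camera images.
- games_box: pale wooden open-topped games box fixed to the table, 170 (x) x 200 (y) x 55 mm high, with round black and cream counters in it; origin at the centre of its underside, z up. The lid's hinge runs along the top of its +x wall (parallel to its y axis); its +x side faces the remote's stand
- games_lid (a joint): lid angle, rad: 0 = shut flat on the box, 1.57 = upright, stop at 1.9 (leaning out beyond the hinge, to the box's +x). Brown plate 170 mm from hinge to free edge, 200 mm wide, 8 mm thick, 180 g, no latch. Its hinge is stiff (0.23 N m of friction): it stays at any angle where it is left and must be pushed all the way down. Shut, its upper face is 64 mm above the table
- games_lid_hinge (a point): point on the lid's hinge line, at the middle of its width, on the lid's inner face, 55.5 mm above the table; turns with the lid (at joint 0 its axes equal those of games_box; the lid extends along its -x; its +z is the lid's outer face, 8 mm up)
- games_lid_handle (a point): grip point in the head of the lid's black knob, 35 mm out from the lid's outer face, at the middle of the lid's width, 30 mm in from the free edge; the knob stands 43 mm out in all, its head 28 mm across and 16 mm thick, on a 12 mm stem
- stand: remote stand fixed to the table: steel base 130 (x) x 90 (y) x 10 mm with a dark wooden pocket, 50 x 24 mm inside, 62 x 34 mm outside, 70 mm deep, which opens upward and towards the stand's +x, inclined 55 degrees above level; top of the pocket 92 mm above the table. Origin at the centre of the base's underside, z up
- stand_seat (a point): point fixed in the stand where the centre of the remote lies while it is seated, 94 mm above the table
- remote: silver TV remote, black button face, red front end: bar 170 (x) x 44 (y) x 20 (z) mm, 85 to 160 g; origin at its centre; +x to its red end, +z out of the button face. It starts leaning in the stand's pocket, +x 55 degrees above level towards the stand's +x, buttons up and back; its lower 70 mm are in the pocket, the rest is free all round. It draws out along its own +x with 2 to 4 mm of play
- tv_box: flat black set-top box with a blue spot on top, 110 x 110 x 30 mm, fixed to the left part of the table; origin at the centre of its underside
- book: large book, 205 x 265 x 32 mm, lying flat, orange picture on its cover; origin at the centre of its underside
- coaster: stone coaster 100 x 100 x 12 mm; origin at the centre of its underside
- mug: blue mug standing on the coaster, 80 mm across, 90 mm high, handle at its +y; origin at the centre of its underside
- candle: amber glass candle jar with a brass lid, 70 mm across, 80 mm high; origin at the centre of its underside
Not all that is in view belongs to the job. Several things have the shape of the remote; the one meant has the colours described above. Several things have the shape of the candle; the one meant has the colours described above.

How it is judged:
By the outcome, as a careful person would: the job done as asked, in the order asked, and still so for the second after the job is handed in, while the arm keeps its last pose, push and grip.
It also fails if it takes over 51 s, if anything falls off the work surface, if the arm or the gripper's body presses on something with over 40 N, if the wrist force passes 120 N, or if a joint passes its speed limit or range.

## Robot

A 6-joint arm with a two-finger parallel gripper is mounted at the origin on the work surface. World frame = base frame: x ahead of the robot, y to its left, z up, the work surface at z = 0. Lengths are in m, angles in degrees, forces in N, time in s.
With the tool pointing down it reaches from about 0.4 to 0.825 m from the base axis. Payload 7 kg.
Tool frame: the origin (TCP) lies midway between the tips of the shut fingers; the grasp point (between the pads) lies r.tcp_to_grasp behind it (r.tcp_to_grasp is the distance from the TCP to the grasp point, in m); x points along the fingers, y is the direction in which the jaws open and shut, and the axes are right-handed (so a half turn about x gives the same grasp; the last joint's range is limited). The gripper opens to 88 mm and grips with 3 to 60 N. Pads are 19 mm wide; open, the fingers measure 130 mm over their backs; the gripper's body (78 mm by 193 mm) begins 47 mm behind the grasp point.
Start: joints at [88.413, 20.546, 0.682, 0, -70.136, -16.507], TCP at [0.21, 0.642, 0.227] pointing down, gripper open.
Joint ranges: [-176.03, 176.03], [-82.01, 121.73], [-58.28, 71.71], [-173.87, 95.51], [-174.79, -0.11], [-173.66, 173.66]. Speed limits (degrees/s): [136.94, 136.94, 172.46, 180, 180, 180].

## Interface

Orientations are given as [roll, pitch, yaw] about the fixed x, y, z axes, in that order (R = Rz(yaw) Ry(pitch) Rx(roll)).
In Python, from plant import r gives the robot as it stands.
- The arm moves only by the tool carry_out, never from a script. Its argument "moves" is a list of rows, each a list of 7 numbers: the shift along the world's x, y, z in mm, then the turn, a rotation vector about the world's x, y, z in rad, then the opening in per cent of the stroke, from 0 (shut) to 100 (fully open). In form: [[x, y, z, wx, wy, wz, claw], ...]. A call has 1 to 5 rows; each row is the pose to reach, as a shift and turn from the pose commanded when the call began; what a row does not reach only later rows make up. A row lasts 1/10 s, in which the tool goes at most 50 mm and 8.59 degrees, less where a joint would pass 70% of its speed; a pose out of reach is approached as far as the arm can. A call with a gripper value outside its range is refused whole. The fingers move at their own pace and stop on an object; "squeeze" is the grip in N (left out, the last holds). Time passes only in rows, so rows that repeat a pose let the fingers close. It gives the time, the measured TCP pose, the force and the opening at its end, in the units of the state.
- r.get_state(): the state, without advancing time (a new reading comes with each control period).
- r.capture(name): name is "scene" or "top" or "wrist"; returns the picture (384x512x3 uint8, blue, green, red); there is no depth.
- r.camera_params(name): a dict with "K" (3x3 intrinsics, pixels), "rvec" (rotation vector, rad) and "tvec" (3), from world to camera coordinates, as OpenCV has them. Camera axes: x right, y down, z forward; pixel columns grow to the right and rows downward; lengths in m; the calibration is good to about 2 mm. A picture is of the moment at which its call begins: read the wrist's pose just before it. camera_params takes no time and is no camera call; for the wrist camera it gives the pose at the moment of the call.
- r.close_job(): hands the job in, once; it reports no verdict.
The state is a dict: "time_s": time; "joints": joint angles; "qd": joint speeds; "joint_torque": joint torques, N m; "tcp_pos": TCP position; "eef_rot": TCP orientation; "contact_force": force on the tool from outside, world axes, zero at the start; "moment": the same for the moment, N m; "gripper_width": finger opening in m.
Only numpy, scipy, OpenCV 4.12 (cv2) and the standard library are available. Lean on these libraries where they do the work, as an engineer would, in place of code of your own. Each camera call takes 0.05 s, during which the arm holds its last target. There are 200 camera calls.

## Working session

There is one attempt and no reset: what is moved stays moved. The work goes in short steps, Python scripts to look and compute and a tool call to move; the robot and the scene stay as the last step left them, time stands still between calls to the robot, and variables do not carry over. Pictures are saved under pics/ and viewed, about 8 in all and at most 12, crops included, and the job is handed in when it is done.

Besides the shell and the picture viewer there is one more tool, called as name([rows], argument=value, ...), one row to a line, values as JSON. carry_out: Moves the arm, as the interface text tells. Its arguments: {"type":"object","properties":{"moves":{"type":"array"},"squeeze":{"type":"number"}},"required":["moves"]}

```bash
mkdir -p pics; ls
python3 - <<'E'
from plant import r
import cv2,numpy as np
print(r.get_state(), r.tcp_to_grasp)
for n in("scene","top"):
    im=r.capture(n); cv2.imwrite(f"pics/{n}0.png",im)
    p=r.camera_params(n); print(n,p)
    R=cv2.Rodrigues(np.array(p["rvec"]))[0]; print(-R.T@np.array(p["tvec"]).ravel())
E
```

```text
pics
{'time_s': 0.0, 'joints': array([ 8.84147470e+01,  2.05912020e+01,  6.32832674e-01, -2.11636545e-02,
       -7.01358782e+01, -1.65042804e+01]), 'qd': array([-0.00133673,  0.01562807, -0.08439768, -0.0834366 , -0.00789226,
        0.03968254]), 'joint_torque': array([-3.40914403e-04, -5.82726824e+01,  2.93048269e+01,  6.99672773e+00,
        6.92003465e-03, -1.63108357e-04]), 'tcp_pos': array([0.20948562, 0.64114213, 0.22561489]), 'eef_rot': array([  94.58609104,   89.90367474, -103.51064994]), 'contact_force': array([-0.18355801, -0.09164009, -0.85822667]), 'moment': array([ 0.01602464,  0.00096058, -0.00586175]), 'gripper_width': 0.08777392702790102} 0.0188
scene {'K': array([[443.30939552,   0.        , 247.65858269],
       [  0.        , 443.30939552, 188.78514048],
       [  0.        ,   0.        ,   1.        ]]), 'rvec': array([ 1.52884279,  1.75224763, -0.95378536]), 'tvec': array([ 0.0106328 , -0.23837279,  1.83026216])}
[1.64529126 0.22794327 0.80489302]
top {'K': array([[478.31240929,   0.        , 254.68555315],
       [  0.        , 478.31240929, 194.48781044],
       [  0.        ,   0.        ,   1.        ]]), 'rvec': array([ 2.13446587, -2.18171656,  0.12312038]), 'tvec': array([0.09351075, 0.55421918, 1.40968251])}
[0.38555434 0.076742   1.46579892]
```

View pics/scene0.png

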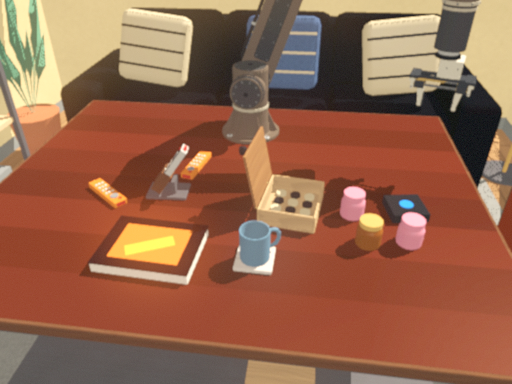

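View pics/top0.png

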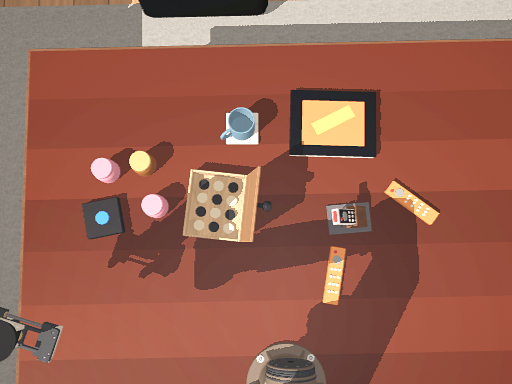

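Scene view: silver remote with red end at (184,148) to (165,185) in its grey stand. Lid stands up at (259,165), games box at (292,203), and set-top box with blue spot at (406,205).

Candidates for the remote:
- Silver one in the stand: top (345,216). This matches the description.
- Orange one: top (412,202).
- Orange one: top (334,275).

The amber candle is at top (143,162); the pink jars at (105,170) and (155,206) are decoys. Next, a close crop.

Run:
```python
import cv2
im=cv2.imread("pics/top0.png")
a=im[155:255,175:275]; b=im[180:250,310:390]
a=cv2.resize(a,(500,500),interpolation=cv2.INTER_CUBIC)
b=cv2.resize(b,(400,350),interpolation=cv2.INTER_CUBIC); 
import numpy as np
s=cv2.imread("pics/scene0.png")[125:235,140:335]; 
c=np.zeros((500,800,3),np.uint8); c[:,:400]=a[:, 50:450]; c[:350,400:]=b
cv2.imwrite("pics/crop0.png",c)
```

```text
(no output)
```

View pics/crop0.png

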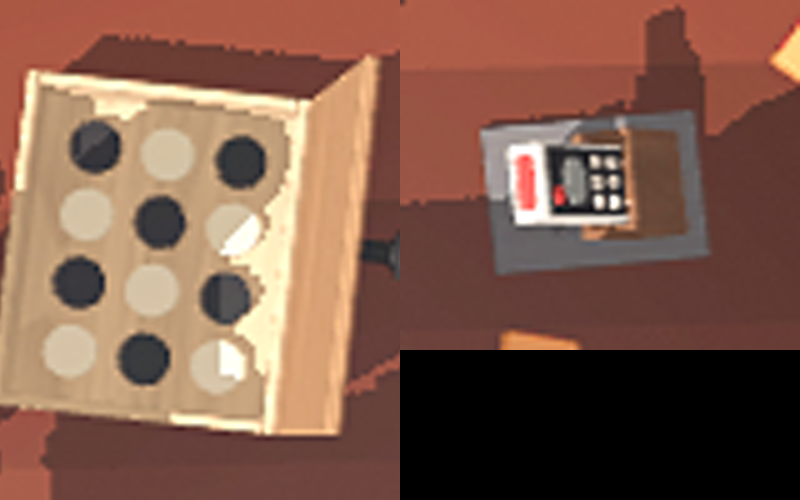

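Left: box rim corners at (30,70), (310,98), (268,432), (-3,405), and the lid's free edge from (378,58) to (340,433). Right: the silver remote with black face and red end at the left. Its base corners are at (482,130), (692,110), (708,255), (498,273). This is the right one.

```bash
cat > h.py <<'E'
from plant import r
import cv2,numpy as np
from scipy.spatial.transform import Rotation as Ro
def ray(p,uv):
    R=cv2.Rodrigues(np.array(p["rvec"]))[0]; t=np.array(p["tvec"]).ravel()
    d=R.T@np.linalg.inv(p["K"])@np.array([uv[0],uv[1],1.]); return -R.T@t,d
def onz(p,uv,z):
    o,d=ray(p,uv); return o+d*(z-o[2])/d[2]
def proj(p,X): return cv2.projectPoints(np.array(X,float).reshape(-1,3),np.array(p["rvec"]),np.array(p["tvec"]),p["K"],None)[0].reshape(-1,2)
E
python3 - <<'E'
from h import *
np.set_printoptions(precision=4,suppress=True)
p=r.camera_params("top")
L=lambda u,v:(175+(50+u)/5-.4,155+v/5-.4)
Q=lambda u,v:(310+(u-400)/5-.4,180+v/5-.4)
b=np.array([onz(p,L(*c),.055) for c in [(30,70),(310,98),(268,432),(-3,405)]]);print("box",b,b.mean(0))
for i in range(4):
    d=b[(i+1)%4]-b[i];print(np.linalg.norm(d),np.degrees(np.arctan2(d[1],d[0])))
s=np.array([onz(p,Q(*c),.01) for c in [(482,130),(692,110),(708,255),(498,273)]]);print("stand",s,s.mean(0))
for i in range(4):
    d=s[(i+1)%4]-s[i];print(np.linalg.norm(d),np.degrees(np.arctan2(d[1],d[0])))
print("spot",onz(p,(102,218),.03)); print("tv corners",[onz(p,c,.03) for c in[(83,203),(120,198),(124,233),(88,238)]])
# remote red end: top end centre at z=.094+.085*sin55
for z in(.155,.1636,.17): print("end",z,onz(p,Q(522,180),z))
# lid free edge ends at angle th
h=(b[1]+b[2])/2
ax=(b[1]+b[2]-b[0]-b[3]);ax[2]=0;ax/=np.linalg.norm(ax)
for th in range(70,111,5):
    t=np.radians(th); e=.17*np.array([*(-np.cos(t)*ax[:2]),np.sin(t)])+[*h[:2],.0555]
    # outer (top) edge offset 8mm along outer normal
    n=.008*np.array([*(np.sin(t)*ax[:2]),np.cos(t)])
    k=e+n/8*43-.03*np.array([*(-np.cos(t)*ax[:2]),np.sin(t)])
    print(th,proj(p,[e,e+n,k]).ravel(), proj(r.camera_params("scene"),[e,e+n,k]).ravel())
print("top edge seen mid",L(359,245)," ")
E
```

```text
box [[0.6358 0.2713 0.055 ]
 [0.6151 0.1041 0.055 ]
 [0.4171 0.1327 0.055 ]
 [0.4363 0.2919 0.055 ]] [0.5261 0.2    0.055 ]
0.16847597064736544 -97.06572150857203
0.20003262981721162 171.7943168770224
0.1603840001178079 83.0972401244415
0.20049139857601853 -5.8902347447607735
stand [[ 0.5199 -0.1356  0.01  ]
 [ 0.5293 -0.2643  0.01  ]
 [ 0.4407 -0.2696  0.01  ]
 [ 0.4326 -0.1419  0.01  ]] [ 0.4806 -0.2028  0.01  ]
0.12901677443740223 -85.80720821642531
0.08873638151255137 -176.5660742480471
0.12796020137821712 93.6356108489111
0.087484323439691 4.119027532750718
spot [0.4955 0.5425 0.03  ]
tv corners [array([0.5421, 0.6008, 0.03  ]), array([0.5549, 0.489 , 0.03  ]), array([0.4489, 0.4757, 0.03  ]), array([0.4363, 0.5836, 0.03  ])]
end 0.155 [ 0.4785 -0.1353  0.155 ]
end 0.1636 [ 0.4779 -0.1339  0.1636]
end 0.17 [ 0.4774 -0.1328  0.17  ]
70 [218.5538 199.5583 221.3153 199.7297 237.9119 201.9926] [286.4792 146.0398 283.9087 144.8796 268.959  148.1874]
75 [223.7783 199.9096 226.658  200.1175 242.6929 202.4656] [281.635  144.0733 278.9866 143.1147 264.6372 147.6465]
80 [229.1975 200.3269 232.1659 200.5694 247.47   202.9795] [276.6681 142.4885 273.9671 141.74   260.3447 147.4513]
85 [234.7553 200.8064 237.7814 201.0811 252.1944 203.529 ] [271.6256 141.2991 268.8975 140.7667 256.1196 147.6008]
90 [240.3932 201.3433 243.4446 201.6473 256.8183 204.1083] [266.5549 140.5141 263.8253 140.2013 251.9987 148.0904]
95 [246.051  201.9319 249.0952 202.262  261.2957 204.7114] [261.5035 140.1381 258.7976 140.0459 248.0174 148.9124]
100 [251.6683 202.5659 254.6728 202.9185 265.5832 205.332 ] [256.5175 140.171  253.8599 140.2981 244.2086 150.0557]
105 [257.1855 203.2385 260.1187 203.6097 269.6406 205.9637] [251.642  140.6084 249.0562 140.9512 240.6028 151.5065]
110 [262.5449 203.9422 265.3766 204.3279 273.4312 206.6003] [246.9197 141.4416 244.4279 141.9942 237.228  153.2483]
top edge seen mid (256.40000000000003, 203.6)
```

Run:
```python
from h import *
np.set_printoptions(precision=4,suppress=True)
s=r.get_state(); R=Ro.from_euler("xyz",s["eef_rot"],degrees=True).as_matrix();print(R)
y=R[:,1]; print("yaw of tool y",np.degrees(np.arctan2(y[1],y[0])))
a=np.radians(-97); ax=np.array([np.cos(a),np.sin(a),0]); h=np.array([.5157,.1160,.0555])
for th in [101,90,80,70,60,50,40,30,25,20,15,10,5,0]:
    t=np.radians(th); rho=.15
    P=h+rho*np.array([*(-np.cos(t)*ax[:2]),np.sin(t)])+.008*np.array([*(np.sin(t)*ax[:2]),np.cos(t)])+.0095*ax
    print(th,P)
```

```text
[[-0.0003 -0.3107 -0.9505]
 [-0.0014 -0.9505  0.3107]
 [-1.      0.0014 -0.0001]]
yaw of tool y -108.09940452546722
101 [0.5101 0.0704 0.2012]
90 [0.5136 0.0986 0.2055]
80 [0.5168 0.1246 0.2046]
70 [0.5199 0.15   0.1992]
60 [0.5228 0.1741 0.1894]
50 [0.5255 0.1962 0.1755]
40 [0.5279 0.2155 0.158 ]
30 [0.5299 0.2315 0.1374]
25 [0.5307 0.2381 0.1261]
20 [0.5314 0.2438 0.1143]
15 [0.5319 0.2483 0.1021]
10 [0.5324 0.2518 0.0894]
5 [0.5327 0.2542 0.0765]
0 [0.5328 0.2555 0.0635]
```

carry_out([
  [0,0,50,0,0,0,100],
  [20,-40,70,0,0,-0.15,100],
  [42,-87,70,0,0,-0.3,100],
  [63,-130,70,0,0,-0.45,100],
  [85,-175,70,0,0,-0.6,100],
])

```text
time_s: 0.6
tcp_pos: [0.2949, 0.4647, 0.2963]
eef_rot: [108.1, 90.0, -124.7]
contact_force: [0.7, -0.4, 0.2]
gripper_width: 0.0875
```

carry_out([
  [21,-44,0,0,0,-0.15,100],
  [42,-88,0,0,0,-0.3,100],
  [63,-132,0,0,0,-0.45,100],
  [84,-176,0,0,0,-0.6,100],
  [106,-220,0,0,0,-0.75,100],
])

```text
time_s: 1.1
tcp_pos: [0.4007, 0.2447, 0.2966]
eef_rot: [-5.3, 90.0, 78.9]
contact_force: [1.1, 0.5, -0.8]
gripper_width: 0.0879
```

carry_out([
  [21,-44,0,0,0,-0.03,100],
  [42,-88,0,0,0,-0.03,100],
  [63,-132,0,0,0,-0.03,100],
  [84,-176,0,0,0,-0.03,100],
  [105,-216,0,0,0,-0.03,100],
])

```text
time_s: 1.6
tcp_pos: [0.5058, 0.0285, 0.2966]
eef_rot: [-9.2, 90.0, 73.6]
contact_force: [1.5, 1.2, 0.1]
gripper_width: 0.0877
```

carry_out([
  [0,0,-45,0,0,0,100],
  [0,0,-90,0,0,0,100],
  [0,15,-98,0,0,0,100],
  [2,30,-96,0,0,0,100],
  [4,42,-95,0,0,0,100],
])

```text
time_s: 2.1
tcp_pos: [0.5105, 0.0745, 0.2035]
eef_rot: [-86.8, 89.9, -3.9]
contact_force: [-1.0, -1.6, 1.7]
gripper_width: 0.0874
```

Run:
```python
from h import *
a=cv2.imread if 0 else r.capture("scene"); b=r.capture("wrist")
cv2.imwrite("pics/c1.png",np.hstack([cv2.resize(a[100:260,160:360],(480,384)),b[:, 96:416]]))
```

```text
(no output)
```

View pics/c1.png

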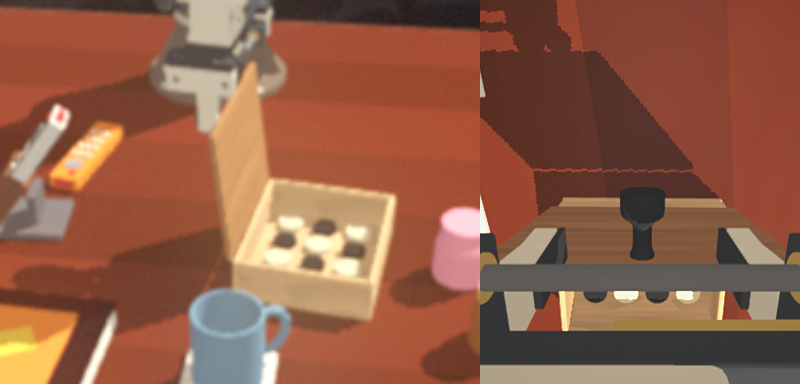

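The fingers straddle the knob (wrist view, knob at (640,210)) and are touching the lid's outer face. Next I push along the arc.

carry_out([
  [2,16,3,0,0,0,100],
  [4,29,5,0,0,0,100],
  [6,42,5,0,0,0,100],
  [7,55,4,0,0,0,100],
  [9,68,2,0,0,0,100],
])

```text
time_s: 2.7
tcp_pos: [0.5188, 0.1419, 0.2037]
eef_rot: [-54.5, 90.0, 28.4]
contact_force: [1.0, -1.2, -1.0]
gripper_width: 0.0877
```

carry_out([
  [2,13,-2,0,0,0,100],
  [3,25,-6,0,0,0,100],
  [4,37,-12,0,0,0,100],
  [6,48,-18,0,0,0,100],
  [7,59,-26,0,0,0,100],
])

```text
time_s: 3.2
tcp_pos: [0.5258, 0.2007, 0.177]
eef_rot: [-38.5, 90.0, 44.4]
contact_force: [0.6, -0.9, 0.5]
gripper_width: 0.0875
```

carry_out([
  [1,9,-9,0,0,0,100],
  [2,17,-19,0,0,0,100],
  [3,25,-29,0,0,0,100],
  [4,32,-40,0,0,0,100],
  [5,39,-51,0,0,0,100],
])

```text
time_s: 3.7
tcp_pos: [0.5306, 0.2391, 0.1255]
eef_rot: [119.0, 90.0, -158.2]
contact_force: [-0.3, -0.9, 1.3]
gripper_width: 0.0874
```

carry_out([
  [0,3,-8,0,0,0,100],
  [1,6,-16,0,0,0,100],
  [1,8,-24,0,0,0,100],
  [1,10,-32,0,0,0,100],
  [1,11,-40,0,0,0,100],
])

```text
time_s: 4.2
tcp_pos: [0.5318, 0.2498, 0.0861]
eef_rot: [-45.9, 90.0, 36.9]
contact_force: [-0.9, 0.5, 1.3]
gripper_width: 0.0877
```

Slow for the last part.

carry_out([
  [0,1,-5,0,0,0,100],
  [0,1,-10,0,0,0,100],
  [0,2,-14,0,0,0,100],
  [0,2,-17,0,0,0,100],
  [0,2,-20,0,0,0,100],
])

```text
time_s: 4.7
tcp_pos: [0.5316, 0.2518, 0.0664]
eef_rot: [-28.2, 90.0, 54.6]
contact_force: [-0.2, 0.5, 2.0]
gripper_width: 0.0878
```

carry_out([
  [0,0,-2,0,0,0,100],
  [0,0,-4,0,0,0,100],
  [0,0,-5,0,0,0,100],
  [0,0,-5,0,0,0,100],
])

```text
time_s: 5.1
tcp_pos: [0.5317, 0.2517, 0.0636]
eef_rot: [-62.7, 89.9, 20.2]
contact_force: [-6.4, -1.2, 17.0]
gripper_width: 0.0879
```

carry_out([
  [0,0,45,0,0,0,100],
  [0,0,95,0,0,0,100],
  [0,0,145,0,0,0,100],
  [0,-10,193,0,0,0,100],
  [-4,-57,200,0,0,0,100],
])

```text
time_s: 5.6
tcp_pos: [0.5306, 0.1977, 0.2679]
eef_rot: [-54.8, 89.4, 28.3]
contact_force: [0.2, -1.5, -0.5]
gripper_width: 0.0878
```

carry_out([
  [-5,-49,0,0,0,0,100],
  [-10,-98,0,0,0,0,100],
  [-15,-147,0,0,0,0,100],
  [-20,-196,0,0,0,0,100],
  [-25,-245,0,0,0,0,100],
])

```text
time_s: 6.1
tcp_pos: [0.5018, -0.0522, 0.2619]
eef_rot: [-64.5, 90.0, 18.4]
contact_force: [0.4, -0.6, -0.2]
gripper_width: 0.0875
```

carry_out([
  [-4,-45,5,0.14,-0.004,0.037,100],
  [-8,-90,5,0.28,-0.008,0.074,100],
  [-12,-130,0,0.42,-0.012,0.111,100],
  [-16,-165,-20,0.56,-0.016,0.148,100],
  [-19,-172,-45,0.699,-0.02,0.186,100],
])

```text
time_s: 6.6
tcp_pos: [0.4845, -0.2268, 0.2186]
eef_rot: [0.0, 54.6, 92.6]
contact_force: [1.3, -0.1, 0.2]
gripper_width: 0.088
```

Run:
```python
from h import *
import json
np.set_printoptions(precision=4,suppress=True)
s=r.get_state(); R=Ro.from_euler("xyz",s["eef_rot"],degrees=True).as_matrix();print(s["joints"],s["tcp_pos"]);print(R)
p=r.camera_params("wrist"); b=r.capture("wrist"); t=r.capture("top"); sc=r.capture("scene")
cv2.imwrite("pics/w2.png",b);cv2.imwrite("pics/t2.png",t);cv2.imwrite("pics/s2.png",sc)
json.dump({k:np.array(v).tolist() for k,v in p.items()},open("w2.json","w"))
c=np.zeros((384,800,3),np.uint8);c[:,:512]=b;c[:216,512:]=cv2.resize(sc,(288,216));cv2.imwrite("pics/c2.png",c)
```

```text
[-27.5593  22.4316   5.3457 -30.0427 -92.213   34.2229] [ 0.4845 -0.2268  0.2186]
[[-0.0266 -0.9989 -0.0374]
 [ 0.5782 -0.0459  0.8146]
 [-0.8155  0.      0.5788]]
```

View pics/c2.png

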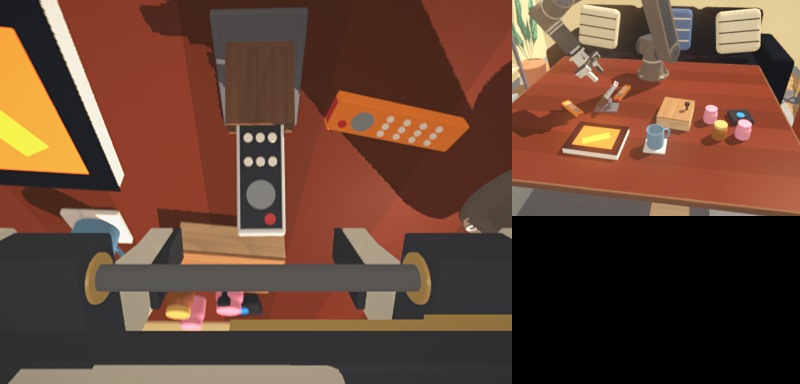

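Wrist view: the silver remote's button face ends at (237,235) and (284,235), and the pocket mouth runs (237,125)–(283,125). The scene inset shows the lid shut. I'll cast the end corners at their known height.

Run:
```python
from h import *
import json
np.set_printoptions(precision=4,suppress=True)
p={k:np.array(v) for k,v in json.load(open("w2.json")).items()}
b=cv2.imread("pics/w2.png"); hsv=cv2.cvtColor(b,cv2.COLOR_BGR2HSV)
z=.1694
A=onz(p,(237,235),z);B=onz(p,(284.5,235),z);print(A,B,"width",np.linalg.norm(A-B),np.degrees(np.arctan2(*(A-B)[[1,0]])))
# mouth points on button face: s=15
zm=.094+.015*np.sin(np.radians(55))+.0057
M=onz(p,(237.5,125),zm);N=onz(p,(283,125),zm);print(M,N)
m=(A+B)/2; n=(M+N)/2; print("az",np.degrees(np.arctan2(*(m-n)[[1,0]])),np.linalg.norm(m-n))
azd=np.radians(93.9); az=np.array([np.cos(azd),np.sin(azd),0]); c5,s5=np.cos(np.radians(55)),np.sin(np.radians(55))
u=c5*az+[0,0,s5]; w=-s5*az+[0,0,c5]
C=m-.085*u-.010*w; print("C",C)
pt=r.camera_params("top"); print("end centre top px pred",proj(pt,[C+.085*u, C+.085*u+.01*w+.022*np.cross(w,u),C+.085*u+.01*w-.022*np.cross(w,u)]))
# stand check: base corners in the wrist view
for c in [(210,10),(307,9)]: print("base",onz(p,c,.01))
s=r.get_state();print(s["tcp_pos"],s["eef_rot"])
```

```text
[ 0.4988 -0.1486  0.1694] [ 0.4568 -0.1506  0.1694] width 0.0420744259308639 2.662936847888367
[ 0.5003 -0.2245  0.112 ] [ 0.4638 -0.2262  0.112 ]
az 93.17247848988066 0.09514655095974084
C [ 0.4806 -0.1901  0.094 ]
end centre top px pred [[336.7805 215.7561]
 [341.0326 223.4071]
 [339.2385 207.2823]]
base [ 0.5286 -0.2687  0.01  ]
base [ 0.4424 -0.2735  0.01  ]
[ 0.4814 -0.2249  0.2085] [ 2.1515 54.1567 93.9974]
```

Run:
```python
from h import *
np.set_printoptions(precision=4,suppress=True)
s=r.get_state(); R=Ro.from_euler("xyz",s["eef_rot"],degrees=True).as_matrix();print(s["tcp_pos"]);print(R)
a=np.radians(93.7);al=np.radians(38);az=np.array([np.cos(a),np.sin(a),0])
x=np.sin(al)*az-[0,0,np.cos(al)]; y=np.array([-np.sin(a),np.cos(a),0]); T=np.c_[x,y,np.cross(x,y)]
print("turn",Ro.from_matrix(T@R.T).as_rotvec())
u=np.cos(np.radians(55))*az+[0,0,np.sin(np.radians(55))]
G=np.array([.481,-.187,.094])+.040*u; tcp=G+.0188*x; print("go mm",(tcp-s["tcp_pos"])*1e3,"from 0.1 back",(tcp-.1*x-s["tcp_pos"])*1e3, "u",u)
b=r.capture("wrist")
p=r.camera_params("wrist")
print(b[215:245:2,260]); print(proj(p,[np.array([.481,-.187,.094])+.085*u+.01*np.array([-np.sin(np.radians(55))*az[0],-np.sin(np.radians(55))*az[1],np.cos(np.radians(55))])]))
```

```text
[ 0.4814 -0.2249  0.2085]
[[-0.0408 -0.999  -0.019 ]
 [ 0.5841 -0.0393  0.8107]
 [-0.8106  0.022   0.5852]]
turn [ 0.0391 -0.02    0.0248]
go mm [ -2.6565  72.3358 -96.5442] from 0.1 back [  1.3165  10.898  -17.7431] u [-0.037   0.5724  0.8192]
[[126 134 134]
 [ 81  82  82]
 [ 56  52  53]
 [ 58  54  53]
 [ 57  52  54]
 [ 59  57 107]
 [ 60  60 153]
 [ 59  58 138]
 [ 58  54  76]
 [ 57  53  50]
 [ 56  52  51]
 [ 82  84  87]
 [177 191 202]
 [179 195 207]
 [234 245 248]]
[[257.6202 240.7986]]
```

carry_out([
  [1,11,-18,0.04,-0.02,0.025,100],
  [0,28,-40,0.04,-0.02,0.025,100],
  [-1,44,-61,0.04,-0.02,0.025,100],
  [-2,60,-82,0.04,-0.02,0.025,100],
  [-3,72,-96,0.04,-0.02,0.025,100],
])

```text
time_s: 7.3
tcp_pos: [0.4813, -0.1479, 0.123]
eef_rot: [-1.8, 52.7, 92.9]
contact_force: [0.4, 0.0, 0.1]
gripper_width: 0.0878
```

Run:
```python
from h import *
b=r.capture("wrist");sc=r.capture("scene")
c=np.zeros((384,800,3),np.uint8);c[:,:512]=b;c[:288,512:]=cv2.resize(sc[110:230,110:230],(288,288));cv2.imwrite("pics/c3.png",c)
s=r.get_state();print(s["tcp_pos"],s["eef_rot"],s["contact_force"])
```

```text
[ 0.48063227 -0.14726612  0.12255121] [-1.54234809 52.58668458 93.11998177] [ 0.12733221 -0.37895959  0.84316925]
```

View pics/c3.png

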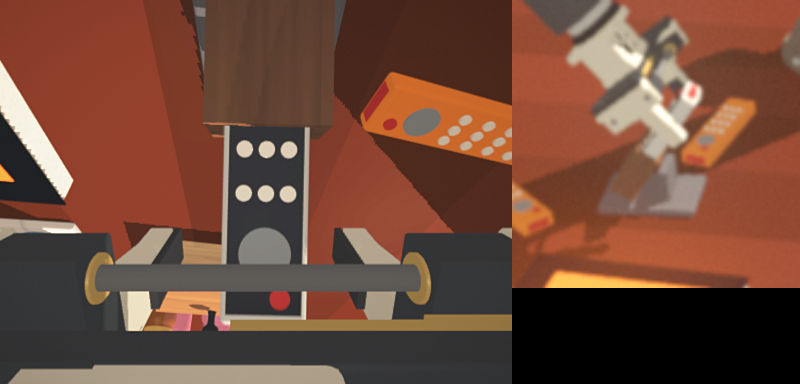

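carry_out([
  [-1,-3,-5,0,0.016,-0.011,100],
  [-1,-5,-9,0,0.016,-0.011,100],
  [-1,-5,-9,0,0.016,-0.011,100],
])

```text
time_s: 7.7
tcp_pos: [0.48, -0.1559, 0.1121]
eef_rot: [0.1, 52.5, 93.5]
contact_force: [-0.1, -0.1, -0.2]
gripper_width: 0.0878
```

carry_out([
  [0,0,0,0,0,0,60],
  [0,0,0,0,0,0,45],
  [0,0,0,0,0,0,20],
  [0,0,0,0,0,0,0],
  [0,0,0,0,0,0,0],
], squeeze=40)

```text
time_s: 8.2
tcp_pos: [0.4796, -0.1554, 0.1115]
eef_rot: [0.2, 52.4, 93.6]
contact_force: [-0.2, 0.3, -1.0]
gripper_width: 0.0531
```

carry_out([
  [0,0,0,0,0,0,0],
  [0,0,0,0,0,0,0],
  [0,0,0,0,0,0,0],
])

```text
time_s: 8.5
tcp_pos: [0.4796, -0.1553, 0.1115]
eef_rot: [0.2, 52.4, 93.6]
contact_force: [-0.4, -0.2, -0.3]
gripper_width: 0.0436
```

Gripped at 43.6 mm (44 mm remote). Next, draw it out along u = (-0.037, 0.572, 0.819), starting gently.

carry_out([
  [0,0,0,0,0,0,0],
  [0,3,4,0,0,0,0],
  [-1,9,12,0,0,0,0],
  [-1,14,20,0,0,0,0],
  [-1,20,29,0,0,0,0],
])

```text
time_s: 9.0
tcp_pos: [0.4785, -0.1345, 0.1415]
eef_rot: [0.2, 52.4, 93.6]
contact_force: [0.9, 0.3, -0.7]
gripper_width: 0.0439
```

carry_out([
  [0,6,8,0,0,0,0],
  [-1,12,17,0,0,0,0],
  [-1,17,25,0,0,0,0],
  [-1,23,33,0,0,0,0],
  [-2,29,41,0,0,0,0],
])

```text
time_s: 9.5
tcp_pos: [0.4766, -0.1057, 0.1822]
eef_rot: [0.2, 52.4, 93.6]
contact_force: [0.7, -0.6, -1.0]
gripper_width: 0.0442
```

carry_out([
  [0,10,25,0,0,0,0],
  [0,15,60,0,0,0,0],
  [0,15,90,-0.12,-0.008,0,0],
  [0,15,100,-0.25,-0.016,0,0],
  [0,15,100,-0.38,-0.025,0,0],
])

```text
time_s: 10.0
tcp_pos: [0.4781, -0.092, 0.285]
eef_rot: [-1.4, 74.5, 92.0]
contact_force: [-1.1, -0.2, -3.0]
gripper_width: 0.044
```

carry_out([
  [0,0,0,-0.12,-0.008,0,0],
  [0,0,0,-0.24,-0.016,0,0],
  [0,0,0,-0.36,-0.024,0,0],
  [0,0,0,-0.48,-0.031,0,0],
  [0,0,0,-0.58,-0.037,0,0],
])

```text
time_s: 10.5
tcp_pos: [0.4765, -0.0906, 0.2824]
eef_rot: [-179.1, 72.2, -85.6]
contact_force: [-0.0, -0.2, -1.1]
gripper_width: 0.0437
```

carry_out([
  [0,0,0,0,0,-0.05,0],
  [0,0,0,0,0,-0.094,0],
  [0,0,0,0,0,-0.094,0],
  [0,0,0,0,0,-0.094,0],
  [0,0,0,0,0,-0.094,0],
])

```text
time_s: 11.0
tcp_pos: [0.4764, -0.0915, 0.2817]
eef_rot: [-179.6, 72.5, -91.5]
contact_force: [0.2, -0.5, -0.8]
gripper_width: 0.0436
```

Run:
```python
from h import *
np.set_printoptions(precision=4,suppress=True)
s=r.get_state();print(s["tcp_pos"],s["eef_rot"],s["contact_force"],s["gripper_width"])
R=Ro.from_euler("xyz",s["eef_rot"],degrees=True).as_matrix();print(R)
b=r.capture("wrist");sc=r.capture("scene");t=r.capture("top")
cv2.imwrite("pics/t4.png",t);cv2.imwrite("pics/w4.png",b);cv2.imwrite("pics/s4.png",sc)
c=np.zeros((600,800,3),np.uint8);c[:300,:400]=cv2.resize(b,(400,300));c[:300,400:]=cv2.resize(sc[60:240,120:360],(400,300));c[300:,:]=cv2.resize(t[170:275,170:450],(800,300));cv2.imwrite("pics/c4.png",c)
```

```text
[ 0.4764 -0.0915  0.2817] [-179.593    72.4889  -91.5056] [ 0.1821 -0.5196 -0.7651] 0.0435952328015746
[[-0.0079 -0.9995  0.0322]
 [-0.3008  0.033   0.9531]
 [-0.9537 -0.0021 -0.3009]]
```

View pics/c4.png

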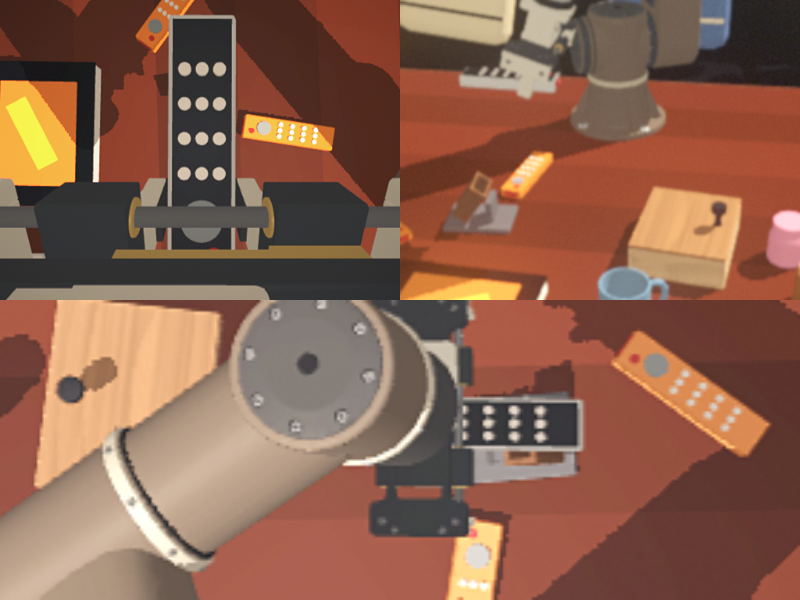

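Lid shut (scene crop, (690,225)). The remote is held buttons up, and the stand is empty. One zoom to measure how level it is.

Run:
```python
import cv2,numpy as np
s=cv2.imread("pics/s4.png")[90:130,145:225]
w=cv2.imread("pics/w4.png")[0:300,180:340]
c=np.zeros((600,800,3),np.uint8);c[:400]=cv2.resize(s,(800,400),interpolation=cv2.INTER_CUBIC)
c[400:,:375]=cv2.rotate(cv2.resize(w,(200,375)),cv2.ROTATE_90_CLOCKWISE)
cv2.imwrite("pics/c5.png",c)
```

```text
(no output)
```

View pics/c5.png

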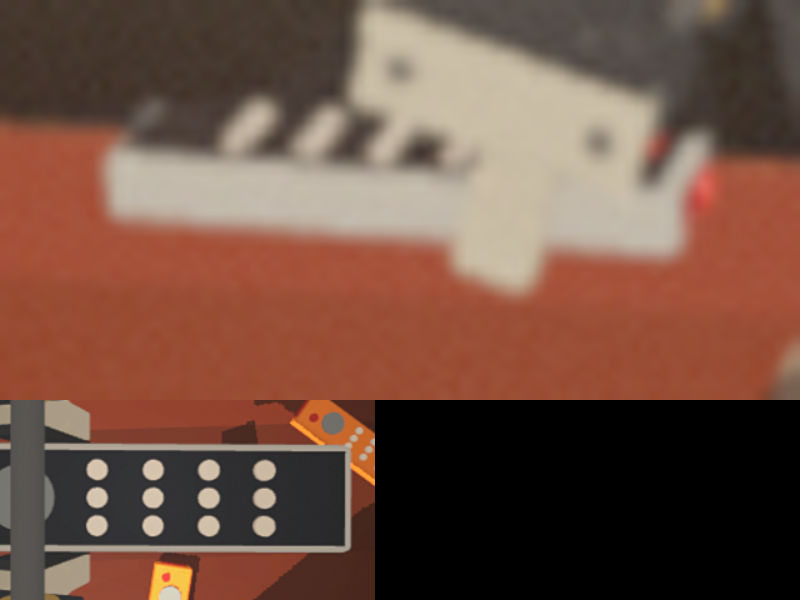

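Run:
```python
from h import *
np.set_printoptions(precision=4,suppress=True)
p=r.camera_params("scene")
a=np.radians(88.2); d=np.array([np.cos(a),np.sin(a),0]); n=np.array([np.sin(a),-np.cos(a),0])
Q=np.array([.4764,-.0915,.28])+.022*n
def cast(u,v):
    o,e=ray(p,(145+u/10-.45,90+v/10-.45)); return o+e*((Q-o)@n)/(e@n)
for A,B in [((110,218),(683,257)),((108,148),(690,188))]:
    P,S=cast(*A),cast(*B); print(P,S,np.linalg.norm(S-P),"pitch",np.degrees(np.arctan2((S-P)[2],(S-P)@d)))
C=.5*(cast(110,218)+cast(690,188))-.022*n;print("C",C)
tv=np.array([.4955,.537]);print("az needed",np.degrees(np.arctan2(tv[1]-C[1],tv[0]-C[0])))
```

```text
[ 0.4947 -0.2089  0.2885] [ 0.5001 -0.038   0.2878] 0.17094722633670384 pitch -0.21557379994461648
[ 0.4948 -0.2067  0.3102] [ 0.5002 -0.0349  0.3091] 0.17191449909558076 pitch -0.3951297684034053
C [ 0.4755 -0.1212  0.2988]
az needed 88.25665089653194
```

The remote is level within 0.4°, its heading is 88.2° against 88.3° needed, and its underside is at 0.288 m. The measured length of 171 mm confirms the cast. Handing in.

Run:
```python
from h import *
s=r.get_state();print(s["time_s"],np.abs(s["qd"]).max(),s["gripper_width"],s["contact_force"])
print(r.close_job())
```

```text
11.15 0.15529256778739528 0.04387969265529183 [ 1.70952662  0.13366506 -0.06933142]
the job is handed in; nothing more can be done
None
```

I shut the lid first, then drew the remote out of its stand, and handed the job in at 11.15 s with the remote held still in the gripper.

- **Lid:** I pushed it down slowly with the open fingers either side of the knob until it bottomed out. The fingertips then read z = 63.6 mm, against 64 mm for the shut lid, with 17 N of push. Later pictures show it shut.
- **Remote:** I gripped it across its 44 mm width with 40 N, drew it about 86 mm along its own axis, then raised it and turned it level.
- **Last checks on the remote:**
  - It is level within about 0.4° with the buttons up.
  - The gripper's heading, taken as the remote's, is 88.2°, against 88.3° to the centre of the set-top box.
  - Its underside is 0.288 m above the table.
  - The gripper opening is 43.9 mm.
  - The arm was practically still, and the contact force was within about 2 N of zero.
- **Disagreements:** The top and wrist views differed by about 7 mm on the remote's position along its lean, so I used a value in between. I also corrected the pre-grasp pose by about 10 mm after looking.
- **Not measured:** I did not re-measure the book, coaster, mug or candle. The arm came near none of them.

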